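Check the trolley tyre with the stick gauge

TASK

Check the pressure of the trolley tyre with the stick gauge: first push its rod fully home (the batten is firm enough to push it against), then press the chuck squarely onto the tyre's valve, firmly but gently enough not to strain the valve, and hold it there until the rod has been blown out and stands still. Then lay the gauge flat on the clipboard's sheet with the reading still showing, let go of it, and leave everything else where it is.

Things in the scene. Friction and masses are not known exactly. Their poses are not given: they have to be found in the camera images.
- gauge_grip (a point): Stick tyre gauge, loose, 0.1 kg. Square aluminium barrel 16 x 16 mm, 100 mm long; in line at its front a round brass head with the chuck, 16 mm across, 30 mm long; a white rod comes out at its rear. This point is on the gauge's axis, 8 mm above its underside, 77 mm behind the chuck's mouth; the barrel runs from 47 mm ahead of it to 53 mm behind. x points along the axis to the chuck, z up.
- gauge_mouth (a point): Centre of the chuck's mouth, on the gauge's axis; x points out of the mouth. The mouth is a shallow funnel 10.6 mm across and 3 mm deep that leads into a bore 9.2 mm across. When pressed on the valve the mouth passes over the stem's end: 0 mm past it when the rims meet, 14 mm past it when the stem is fully in.
- gauge_washer (a point): Middle of the rubber washer at the bottom of the chuck's bore, 14 mm behind the mouth. A sprung steel pin, 4 mm thick, stands in the bore, its end 8 mm in front of the washer (spring 1.5 N per mm). The valve's air pushes this pin back and the rod moves out, about 7 mm for each mm of the pin.
- rod (a joint): How far the gauge's rod is out, in m: 0 fully home, at most 0.046. It slides with very light friction (about 0.1 N), stays where it is left, and at the start is still 14 to 36 mm out from an earlier reading. Pressing its end against something firm slides it in; the valve's air pushes it out.
- rod_end (a point): Outer end of the gauge's white rod (4.4 mm thick, with a button 7 mm across), on the gauge's axis; 137 mm behind the chuck's mouth when the rod is home, farther by as much as the rod is out. x points to the chuck.
- core (a joint): How far the pin in the valve stem's end is pressed in, in m: 0 shut, over 0.001 well open, at most 0.009. The gauge's pin presses it. The tyre's pressure holds it with a force that varies, about 5 to 8.5 N: the push grows to that over some mm, stays nearly level, and rises steeply when the stem is on the washer. A push of 12 to 16 N seats it surely; the rod then stands 20 to 42 mm out.
- valve_hole (a point): Centre of the valve opening (30 mm across) in the wheel's grey rim, 158 mm above the bench, straight above the axle. -y points squarely out of the wheel, z up. The valve stem stands out along -y, its end 32 mm from this point. It does not sit in the middle of the opening: its axis may lie up to 6.5 mm off sideways (x) and up to 6.5 mm up or down, and must be found by sight or feel.
- wheel: Trolley wheel, 200 mm across, 50 mm wide, black tyre, standing in a timber cradle fixed to the bench, base 280 x 130 x 18 mm. Origin under the base's middle; y along the axle, 124 mm up; tyre side 25 mm, hub end 30 mm along -y. Its valve stem is 9.6 mm thick rubber for 18 mm, then 7.7 mm brass, bevelled to 5.2 mm at the end; it gives 1 mm for 2.5 N sideways or 10 N endwise. Over 30 N strains it.
- batten_face (a point): Timber batten clamped to the bench, 360 mm long (along x), 45 mm wide and 70 mm high. This point is the middle of the long face that looks to +y, 35 mm above the bench. A clamp sits over each end, 155 mm either side of this point.
- sheet (a point): Middle of the paper on the clipboard, on its upper face, 5 mm above the bench. The clipboard is fixed, 150 mm (x) by 220 mm (y); the sheet is 138 by 196 mm; a steel clip, 9 mm high, lies across the +y end, from 102 mm on from this point.
- chisel: Wood chisel, 260 mm long, lying on the bench; leave alone. Origin under the joint of handle and blade.
- pencil: Flat carpenter's pencil, 175 x 12 x 7 mm; leave alone. Origin under its middle.
- tape: Black tape measure, 68 x 32 x 64 mm; leave alone. Origin under its middle.
- tyre_lever: Steel tyre lever, about 200 x 16 x 10 mm; leave alone. Origin under its middle.
- dust_cap: Black dust cap of the valve, 11 mm across and 13 mm high; leave alone. Origin under its middle.
- glue: White glue bottle, 56 mm across and 120 mm high; leave alone. Origin under its middle.
- screwdriver: Screwdriver with a black handle; leave alone. Origin under its middle.
There are look-alikes about, which are no part of the job. What is shaped like the part that bears gauge_grip but green is not meant.

How it is judged:
On the way, in this order (a step that is already met when the one before it is completed fails the run):
1. the rod is pushed fully home (less than 2 mm out) (value of joint rod below 0.002 m), for 0.2 s.
2. the gauge is held pressed on the valve: the valve's pin is more than 1 mm in and the rod more than 14 mm out, for half a second (value of joint core above 0.001 m and value of joint rod above 0.014 m), for 0.5 s.
At the end, for the whole second after the job is handed in: The gauge lies at rest, flat on the clipboard's sheet (the middle of its barrel within 50 mm across and 70 mm along the sheet of the sheet's middle, axis 4 to 12 mm above the board at barrel and mouth), its rod still more than 14 mm out (x of gauge_grip in the frame of sheet between -0.05 and 0.05 m and y of gauge_grip in the frame of sheet between -0.07 and 0.07 m and z of gauge_grip in the frame of sheet between 0.004 and 0.012 m and z of gauge_mouth in the frame of sheet below 0.012 m and value of joint rod above 0.014 m and velocity of joint rod below 0.005 m/s); the robot touches nothing.
It fails at once if the wheel or its valve is pushed with more than 30 N (contact force between wheel and anything else above 30 N).
It fails at once if another thing on the bench is moved by more than 30 mm (distance of any of chisel, pencil, tape, tyre_lever, dust_cap, glue, screwdriver from where it was at the start of the episode above 0.03 m).
It also fails if it takes over 72 s, if anything falls off the work surface, if the arm or the gripper's body presses on something with over 40 N, if the wrist force passes 120 N, or if a joint passes its speed limit or range.

ROBOT

A 7-joint arm with a two-finger parallel gripper is mounted at the origin on the work surface. World frame = base frame: x ahead of the robot, y to its left, z up, the work surface at z = 0. Lengths are in m, angles in rad, forces in N, time in s.
With the tool pointing down it reaches from about 0.4 to 0.875 m from the base axis. Payload 19.3 kg.
Tool frame: the origin (TCP) lies between the finger pads; the fingertips stand 8 mm ahead of it and the grasp point (between the pads) lies 11 mm behind it; z points along the fingers, y is the line along which they close (so a half turn about z gives the same grasp; the last joint's range is limited). The gripper opens to 85 mm and grips with 20 to 120 N. Pads are 22 mm wide; open, the fingers measure 114 mm over their backs; the gripper's body (76 mm by 85 mm) begins 54 mm behind the grasp point. The pads swing forward as they close: fully open they stand 13 mm farther back than shut.
Start: joints at [1.254, 0.521, -0.036, 1.599, 0.021, 1.021, -0.113], TCP at [0.153, -0.606, 0.239] pointing down, gripper open.
Joint ranges: [-2.91, 2.91], [-0.3, 2.13], [-1.5, 1.42], [0.17, 2.43], [-1.26, 4.41], [0.16, 1.93], [-2.52, 2.52]. Speed limits (rad/s): [1.89, 1.89, 2.39, 2.39, 3.01, 3.01, 3.01].

INTERFACE

Orientations are given as a unit quaternion [w, x, y, z].
In Python, from workcell import readout, eyes, ticket gives the robot as it stands.
- The arm moves only by the tool play_rows, never from a script. Its argument "rows" is a list of rows, each a list of 5 numbers: the opening, from 0 (shut) to 1 (fully open), then the shift along the world's x, y, z in m, then the turn about the world's z in rad. A call has 1 to 5 rows; each row is the pose to reach, as a shift and turn from the pose commanded when the call began; what a row does not reach only later rows make up. A row lasts 1/8 s, in which the tool goes at most 62.5 mm and 10.7 degrees, less where a joint would pass 70% of its speed; a pose out of reach is approached as far as the arm can. A call with a gripper value outside its range is refused whole. The fingers move at their own pace and stop on an object; "newtons" is the grip in N (left out, the last holds). Time passes only in rows, so rows that repeat a pose let the fingers close. It gives the time, the measured TCP pose, the force, the opening and the grip force at its end, in the units of the state.
- readout.get_obs(): the state, without advancing time (a new reading comes with each control period).
- eyes.camera(name): name is "side" or "top"; returns the picture (420x560x3 uint8, blue, green, red); there is no depth.
- eyes.calibration(name): a dict with "vfov" (degrees; the focal length in pixels is half the picture's height over the tangent of half this angle, whatever the lens; pixels are square), "cx", "cy" (the principal point, pixels), "distortion" ([k1, k2, p1, p2, k3] as OpenCV has them; the pictures are not rectified), "origin" and "attitude" of the camera in the world. Camera axes: x right, y down, z forward; pixel columns grow to the right and rows downward; lengths in m; the calibration is good to about 2 mm. A picture is of the moment at which its call begins. calibration takes no time and is no camera call.
- ticket.hand_in(): hands the job in; it is judged then, once.
The state is a dict: "clock": time; "joints": joint angles; "joint_velocities": joint speeds; "joint_torque": joint torques, N m; "tcp_pos": TCP position; "orientation": TCP orientation; "wrist_force": force on the tool from outside, world axes, zero at the start; "wrist_torque": the same for the moment, N m; "width": finger opening in m; "gripper_force": force on a finger pad.
Only numpy, scipy, OpenCV 4.12 (cv2) and the standard library are available. Lean on these libraries where they do the work, as an engineer would, in place of code of your own. Each camera call takes 0.05 s, during which the arm holds its last target. There are 200 camera calls.

## Working session

There is one attempt and no reset: what is moved stays moved. The work goes in short steps, Python scripts to look and compute and a tool call to move; the robot and the scene stay as the last step left them, time stands still between calls to the robot, and variables do not carry over. Pictures are saved under pics/ and viewed, at most 10 in all, crops included, and the job is handed in when it is done.

Besides the shell and the picture viewer there is one more tool, called after "Emit:" as name(argument=value, ...), one argument or row to a line, values as JSON. play_rows: Moves the arm, as the interface text tells. Its arguments: {"type":"object","properties":{"rows":{"type":"array"},"newtons":{"type":"number"}},"required":["rows"]}

```bash
mkdir -p pics; ls; cat > h.py <<'E'
import numpy as np, cv2
from workcell import readout, eyes, ticket
from scipy.spatial.transform import Rotation as R
def cal(n):
    c=eyes.calibration(n); f=210/np.tan(np.radians(c["vfov"])/2)
    K=np.array([[f,0,c["cx"]],[0,f,c["cy"]],[0,0,1]]); a=np.array(c["attitude"],float)
    M=a if a.shape==(3,3) else R.from_quat(a[[1,2,3,0]]).as_matrix()
    return K,np.array(c["distortion"],float),np.array(c["origin"],float),M
def ray(n,uv):
    K,d,o,M=cal(n); p=cv2.undistortPoints(np.array(uv,float).reshape(-1,1,2),K,d).reshape(-1,2)
    v=np.c_[p,np.ones(len(p))]@M.T
    return o,v/np.linalg.norm(v,axis=1)[:,None]
def plane(n,uv,z,ax=2):
    o,v=ray(n,uv); return o+v*((z-o[ax])/v[:,ax])[:,None]
def proj(n,P):
    K,d,o,M=cal(n); r=M.T
    return cv2.projectPoints(np.array(P,float).reshape(-1,1,3),cv2.Rodrigues(r)[0],-r@o,K,d)[0].reshape(-1,2)
def tri(n1,a,n2,b):
    o1,v1=ray(n1,a);o2,v2=ray(n2,b);v1=v1[0];v2=v2[0]
    t=np.linalg.lstsq(np.c_[v1,-v2],o2-o1,rcond=None)[0]
    return (o1+v1*t[0]+o2+v2*t[1])/2, np.linalg.norm(o1+v1*t[0]-o2-v2*t[1])
E
python3 - <<'E'
from h import *
for n in("side","top"):
    cv2.imwrite(f"pics/{n}0.png",cv2.resize(eyes.camera(n),(800,600),interpolation=cv2.INTER_CUBIC)); print(eyes.calibration(n))
o=readout.get_obs();print(o)
E
```

```text
pics
{'vfov': 45.38435892885488, 'cx': 266.9467438769333, 'cy': 207.62327561532848, 'distortion': array([-0.10696425,  0.        ,  0.        ,  0.        ,  0.        ]), 'origin': array([-0.16792815,  0.7465073 ,  0.95805473]), 'attitude': array([ 0.15094743, -0.33520359,  0.84011948, -0.3988141 ])}
{'vfov': 50.61354286892285, 'cx': 278.75144618953453, 'cy': 203.11519214774142, 'distortion': array([-0.11418381,  0.        ,  0.        ,  0.        ,  0.        ]), 'origin': array([ 0.28618413, -0.01950901,  1.38787423]), 'attitude': array([ 0.06945386, -0.69729186,  0.71009861, -0.06870359])}
{'clock': 0.1, 'joints': array([ 1.25378328,  0.5219486 , -0.03633197,  1.59993746,  0.02121394,
        1.02106083, -0.11284122]), 'joint_velocities': array([-4.12081990e-05, -8.83184456e-04, -4.02412569e-04, -4.46244205e-04,
       -1.41987543e-03,  1.04755136e-03, -7.05881598e-04]), 'joint_torque': array([ 3.98829376e-03, -9.28495789e+01,  1.98421597e+00, -3.70537841e+01,
        1.81998569e-02,  5.33269733e-03, -4.26542130e-06]), 'tcp_pos': array([ 0.15259779, -0.60580071,  0.23879169]), 'orientation': array([-4.74635562e-04,  9.92397494e-01,  1.23073062e-01, -9.68592102e-05]), 'wrist_force': array([ 0.15310051, -1.05828669,  0.1039396 ]), 'wrist_torque': array([-0.02111829,  0.01892406, -0.05255827]), 'gripper_force': 0.0, 'width': 0.08538082615523435}
```

View pics/side0.png

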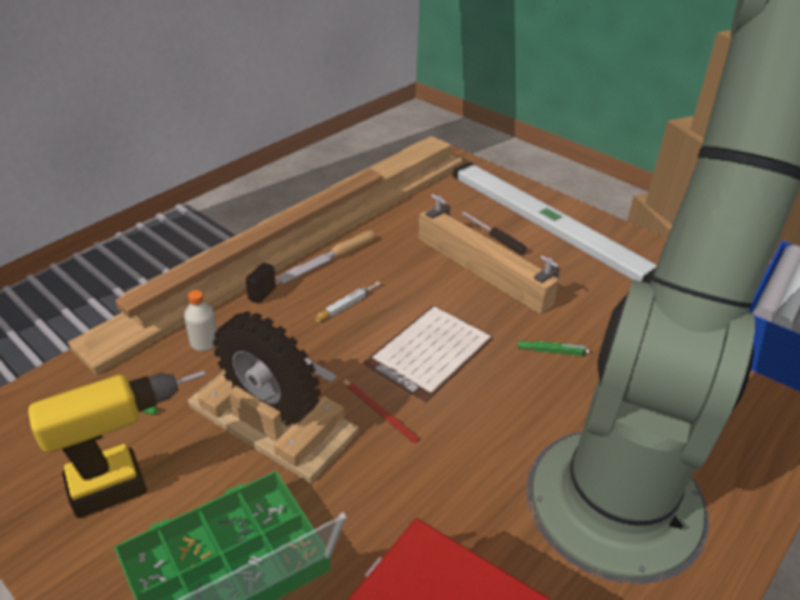

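View pics/top0.png

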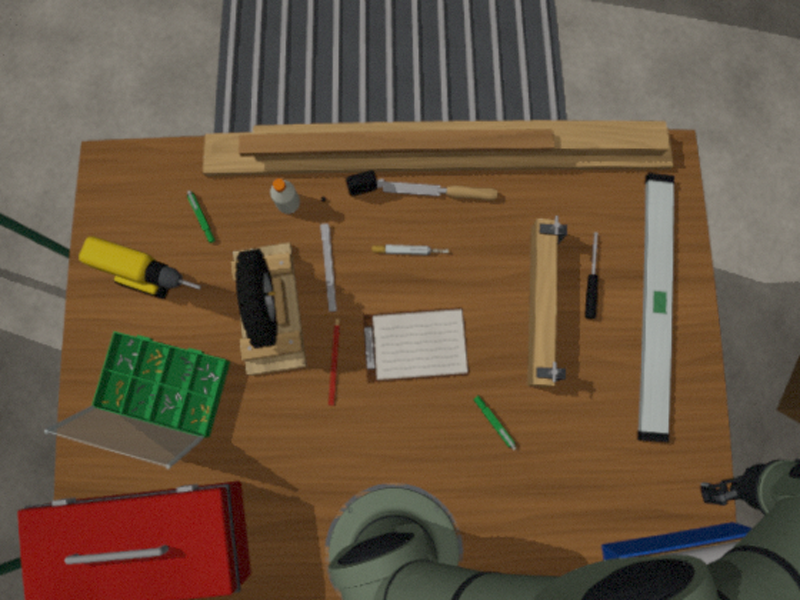

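The side view shows the wheel's far (+y) face, so the valve is hidden there. In the top view the stem side faces right. Three pen-like things show in top (800 px wide): white/brass at (412,250), green at (200,217) and green at (495,422). The aluminium/brass one fits the description because the green ones are excluded. I'll confirm it in enlarged crops.

```bash
python3 - <<'E'
from h import *
for n in("top","side"):
    im=np.mean([eyes.camera(n).astype(float) for _ in range(8)],0); np.save(n+"0.npy",im)
t=np.load("top0.npy").astype(np.uint8); s=np.load("side0.npy").astype(np.uint8)
def crop(im,x,y,w,h,k): return cv2.resize(im[y:y+h,x:x+w],None,fx=k,fy=k,interpolation=cv2.INTER_CUBIC)
a=crop(t,250,160,80,30,10); b=crop(t,155,165,60,45,8); c=crop(s,210,190,65,45,6)
out=np.zeros((600,800,3),np.uint8); out[:240,:800]=crop(t,255,164,80,24,10); out[240:600,:480]=b; out[240:510,480:800]=c[:,:320]
cv2.imwrite("pics/c1.png",out)
E
```

```text
(no output)
```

View pics/c1.png

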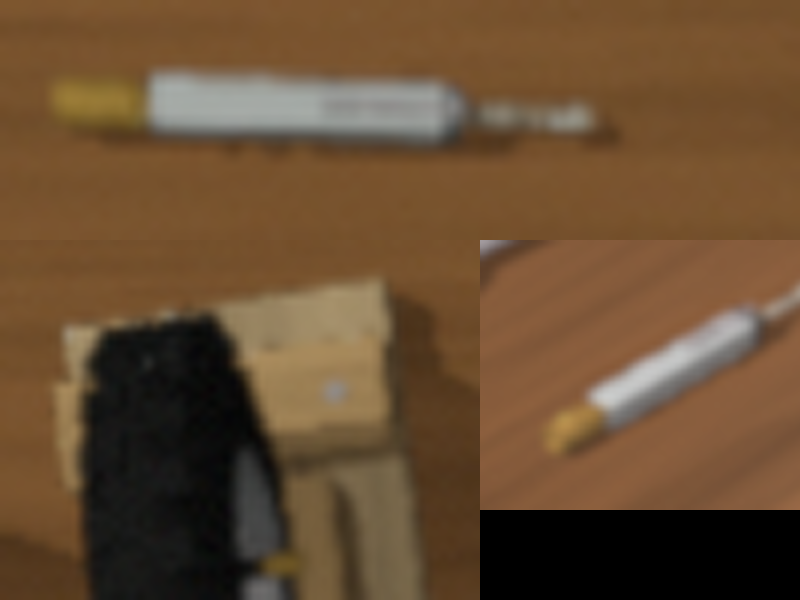

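The gauge is confirmed: white barrel with brass head to the left (top px ≈260,174) and rod to the right (≈314,176). The brass stem shows at top px ≈(188–192,205.6).

```bash
python3 - <<'E'
from h import *
t=np.load("top0.npy").astype(np.uint8); s=np.load("side0.npy").astype(np.uint8)
def rect(im,x0,y0,x1,y1,f,k=8):
    c=cv2.resize(im[y0:y1,x0:x1],None,fx=k,fy=k,interpolation=cv2.INTER_CUBIC); m=f(cv2.cvtColor(c,cv2.COLOR_BGR2HSV).astype(int)).astype(np.uint8)
    cs,_=cv2.findContours(m,cv2.RETR_EXTERNAL,cv2.CHAIN_APPROX_NONE); q=max(cs,key=cv2.contourArea)
    M=cv2.moments(q); g=(np.array([M['m10'],M['m01']])/M['m00']+.5)/k-.5+[x0,y0]
    r=cv2.boxPoints(cv2.minAreaRect(q)); return g,(r+.5)/k-.5+[x0,y0]
white=lambda h:(h[...,1]<70)&(h[...,2]>120)
brass=lambda h:(h[...,0]>17)&(h[...,1]>130)&(h[...,2]>110)
for n,im,b in(("top",t,(255,160,325,190)),("side",s,(215,190,275,230))):
    for nm,f in(("white",white),("brass",brass)):
        g,r=rect(im,*b,f); print(n,nm,g.round(2),r.round(1).tolist()); print(plane(n,[g],0.010 if nm=="white" else .009).round(4), plane(n,r,0.012).round(4).tolist())
k=9
c=cv2.resize(t[168:264,160:216],None,fx=6,fy=6,interpolation=cv2.INTER_CUBIC)
c2=cv2.resize(t[192:220,180:208],None,fx=16,fy=16,interpolation=cv2.INTER_CUBIC)
out=np.zeros((600,800,3),np.uint8); out[:576,:336]=c; out[:448,345:345+448]=c2
cv2.imwrite("pics/c2.png",out)
E
```

```text
top white [284.19 173.87] [[269.2, 176.2], [269.4, 170.6], [300.4, 171.6], [300.2, 177.2]]
[[ 0.6546 -0.0397  0.01  ]] [[0.6472, 0.0085, 0.012], [0.6659, 0.0077, 0.012], [0.6607, -0.0917, 0.012], [0.642, -0.0906, 0.012]]
top brass [264.19 173.57] [[259.5, 171.2], [268.8, 171.0], [268.9, 175.9], [259.6, 176.1]]
[[0.6571 0.0245 0.009 ]] [[0.6643, 0.0394, 0.012], [0.6645, 0.0096, 0.012], [0.6483, 0.0094, 0.012], [0.6481, 0.0391, 0.012]]
side white [243.34 209.03] [[227.0, 214.9], [262.7, 193.6], [266.0, 199.0], [230.3, 220.3]]
[[ 0.654  -0.0478  0.01  ]] [[0.6674, 0.0057, 0.012], [0.6622, -0.1396, 0.012], [0.6367, -0.127, 0.012], [0.6431, 0.0158, 0.012]]
side brass [224.97 220.73] [[219.6, 220.8], [227.3, 215.8], [230.2, 220.1], [222.5, 225.2]]
[[0.6554 0.0253 0.009 ]] [[0.6635, 0.0384, 0.012], [0.6639, 0.0077, 0.012], [0.6438, 0.0153, 0.012], [0.6437, 0.0456, 0.012]]
```

View pics/c2.png

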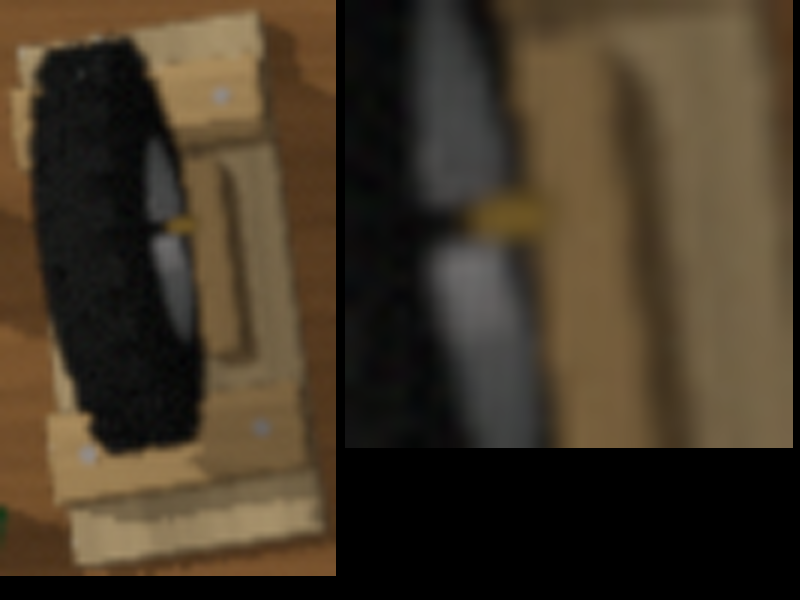

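The crop shows the brass stem tip at top px ≈(192.3,205.0), with the brass starting at ≈187.3. The cradle's right edge runs (203,169)→(214,256).

```bash
python3 - <<'E'
from h import *
t=np.load("top0.npy"); 
def edge(ch,r0,r1,xa,xb,w,sgn):
    P=[]
    for r in range(r0,r1):
        xc=xa+(xb-xa)*(r-r0)/(r1-r0); i=int(round(xc))
        g=sgn*np.gradient(cv2.GaussianBlur(t,(3,3),0)[r,:,ch])[i-w:i+w+1]; g=np.clip(g,0,None); 
        if g.sum()>3: P.append([i-w+(g*np.arange(2*w+1)).sum()/g.sum(),r])
    return np.array(P)
def line(P,z,n):
    W=plane("top",P,z)[:,:2]; 
    for _ in range(4):
        c=np.polyfit(W[:,1-n],W[:,n],1); e=W[:,n]-np.polyval(c,W[:,1-n]); W=W[abs(e)<2*e.std()+1e-4]
    print(len(W),c,e.std(),W.mean(0)); return c
print("base right"); c=line(edge(0,174,252,204,213.3,4,-1),.018,1); print("yaw deg of edge",np.degrees(np.arctan(c[0])))
print("batten left"); c=line(edge(2,172,260,375.5,371.5,4,1),.07,1); print(np.degrees(np.arctan(c[0])))
# base corners
print(plane("top",[[203.2,169.2],[213.7,255.8],[172,261.2]],.018).round(4))
for z in(.152,.158,.164): print(z,plane("top",[[192.3,205.0],[187.3,205.3]],z).round(4))
# sheet: white region centre
m=((cv2.cvtColor(t.astype(np.uint8),cv2.COLOR_BGR2HSV)[...,1]<60)&(t.min(2)>110)).astype(np.uint8); m[:, :250]=0; m[:,345:]=0; m[:200]=0;m[300:]=0
m=cv2.morphologyEx(m,cv2.MORPH_CLOSE,np.ones((5,5)))
q=max(cv2.findContours(m,0,1)[0],key=cv2.contourArea); r=cv2.boxPoints(cv2.minAreaRect(q)); print("sheet",plane("top",r,.005).round(4).tolist(), plane("top",[r.mean(0)],.005))
E
```

```text
base right
76 [0.13976985 0.12901453] 0.001551684361402508 [0.53024489 0.20312678]
yaw deg of edge 7.9566769673713695
batten left
83 [-0.0830495  -0.26697491] 0.0007020854277657583 [ 0.51235086 -0.30952539]
-4.747490885350337
[[0.6731 0.2198 0.018 ]
 [0.3957 0.1832 0.018 ]
 [0.3807 0.3129 0.018 ]]
0.152 [[0.5303 0.2259 0.152 ]
 [0.5296 0.2403 0.152 ]]
0.158 [[0.5291 0.2247 0.158 ]
 [0.5285 0.239  0.158 ]]
0.164 [[0.5279 0.2235 0.164 ]
 [0.5273 0.2378 0.164 ]]
sheet [[0.5034, 0.0575, 0.005], [0.5163, -0.1603, 0.005], [0.3768, -0.1659, 0.005], [0.3644, 0.0481, 0.005]] [[ 0.43972126 -0.05501111  0.005     ]]
```

Emit:
play_rows(
  rows=[
    [0.6,0.04,0.045,0,0.12],
    [0.6,0.08,0.09,0,0.28],
    [0.6,0.12,0.135,0,0.44],
    [0.6,0.16,0.18,0,0.6],
    [0.6,0.2,0.225,0,0.7],
  ],
  newtons=60,
)

```text
clock: 1.52
tcp_pos: [0.3537, -0.3796, 0.2396]
orientation: [0.0, 0.889, 0.458, 0.0]
wrist_force: [0.5, -0.8, -0.1]
width: 0.0513
gripper_force: 0.0
```

Emit:
play_rows(
  rows=[
    [0.6,0.04,0.045,0,0.13],
    [0.6,0.08,0.09,0,0.28],
    [0.6,0.12,0.135,0,0.42],
    [0.6,0.16,0.18,-0.02,0.56],
    [0.6,0.2,0.225,-0.04,0.579],
  ],
)

```text
clock: 2.15
tcp_pos: [0.5527, -0.1562, 0.1996]
orientation: [0.0, 0.722, 0.692, 0.0]
wrist_force: [0.6, -0.8, -0.3]
width: 0.0513
gripper_force: 0.0
```

Emit:
play_rows(
  rows=[
    [0.6,0.04,0.045,-0.02,0],
    [0.6,0.08,0.09,-0.06,0],
    [0.6,0.101,0.116,-0.1,0],
    [0.6,0.101,0.116,-0.13,0],
    [0.6,0.101,0.116,-0.13,0],
  ],
)

```text
clock: 2.78
tcp_pos: [0.6512, -0.0412, 0.0678]
orientation: [-0.001, 0.723, 0.691, -0.001]
wrist_force: [0.2, -0.8, -0.3]
width: 0.0513
gripper_force: 0.0
```

```bash
python3 - <<'E'
from h import *
cv2.imwrite("pics/d1.png",cv2.resize(eyes.camera("side")[150:255,190:330],None,fx=5.6,fy=5.6,interpolation=cv2.INTER_CUBIC))
o=readout.get_obs();print(o["tcp_pos"],o["orientation"],o["joints"],o["width"])
E
```

```text
[ 0.65210721 -0.04166068  0.06971092] [-4.08223132e-04  7.22914128e-01  6.90937555e-01 -5.39668886e-04] [ 0.22503315  0.79486552 -0.39390277  1.62001346  0.38923654  0.806799
 -0.38033316] 0.05119764363287966
```

View pics/d1.png

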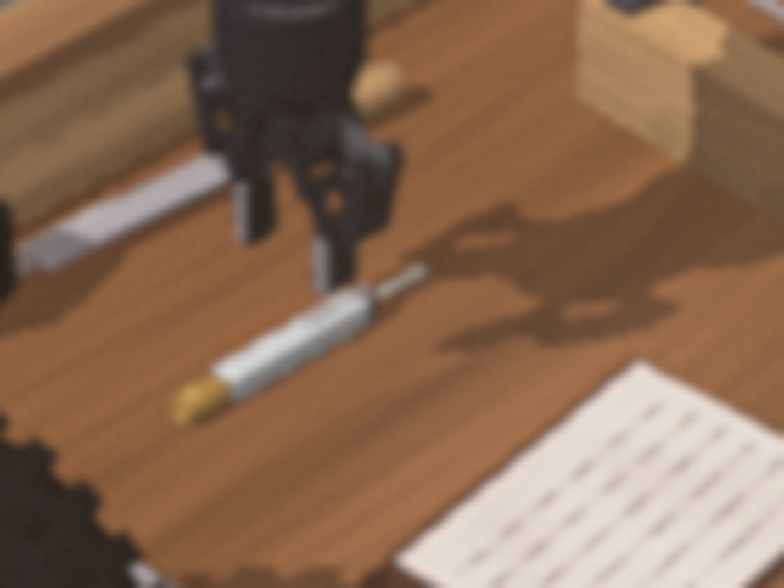

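Emit:
play_rows(
  rows=[
    [0.5,0.002,0.002,-0.02,0],
    [0.5,0.002,0.002,-0.04,0],
    [0.5,0.002,0.002,-0.052,0],
    [0.5,0.002,0.002,-0.0585,0],
    [0.5,0.002,0.002,-0.0585,0],
  ],
)

```text
clock: 3.45
tcp_pos: [0.6543, -0.0394, 0.0111]
orientation: [-0.0, 0.723, 0.691, -0.0]
wrist_force: [0.6, 0.7, -0.2]
width: 0.0428
gripper_force: 0.0
```

Emit:
play_rows(
  rows=[
    [0,0,0,0,0],
    [0,0,0,0,0],
    [0,0,0,0,0],
    [0,0,0,0,0],
    [0,0,0,0,0],
  ],
  newtons=80,
)

```text
clock: 4.08
tcp_pos: [0.6549, -0.0394, 0.0122]
orientation: [0.0, 0.723, 0.691, 0.0]
wrist_force: [-1.3, -0.2, 5.9]
width: 0.0138
gripper_force: 78.8
```

Emit:
play_rows(
  rows=[
    [0,0,0,0.03,0],
    [0,0,0,0.06,0],
    [0,-0.03,-0.04,0.06,-0.03],
    [0,-0.07,-0.08,0.05,-0.037],
    [0,-0.11,-0.12,0.035,-0.037],
  ],
)

```text
clock: 4.7
tcp_pos: [0.5436, -0.1607, 0.0469]
orientation: [0.001, 0.736, 0.677, 0.0]
wrist_force: [1.2, -1.1, -1.8]
width: 0.0139
gripper_force: 78.5
```

Emit:
play_rows(
  rows=[
    [0,-0.025,-0.03,0,0],
    [0,-0.025,-0.035,0,0],
    [0,-0.025,-0.035,0,0],
    [0,-0.025,-0.035,0,0],
  ],
)

```text
clock: 5.2
tcp_pos: [0.5204, -0.1932, 0.0466]
orientation: [0.0, 0.735, 0.678, 0.0]
wrist_force: [0.4, -0.2, -1.1]
width: 0.0134
gripper_force: 78.4
```

```bash
python3 - <<'E'
from h import *
o=readout.get_obs();print({k:np.round(o[k],4).tolist() for k in("tcp_pos","orientation","wrist_force","wrist_torque","width")})
a=eyes.camera("side");b=eyes.camera("top")
p=proj("side",[o["tcp_pos"]])[0].astype(int);q=proj("top",[o["tcp_pos"]])[0].astype(int);print(p,q)
a=cv2.resize(a[p[1]-40:p[1]+60,p[0]-80:p[0]+50],(780,600),interpolation=3); cv2.imwrite("pics/e1.png",a)
E
```

```text
{'tcp_pos': [0.5204, -0.1932, 0.0466], 'orientation': [0.0001, 0.735, 0.6781, 0.0005], 'wrist_force': [0.4035, -0.1763, -1.1005], 'wrist_torque': [0.0984, 0.0356, -0.0544], 'width': 0.0134}
[310 196] [335 212]
```

View pics/e1.png

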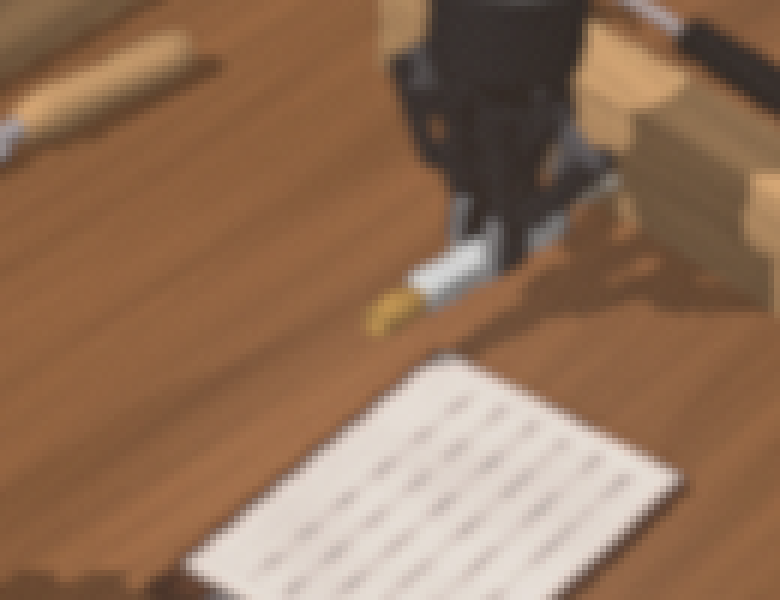

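The gauge is held level in the gripper, with the rod pointing at the batten. Now pushing the rod in.

Emit:
play_rows(
  rows=[
    [0,0,-0.012,0,0],
    [0,0,-0.024,0,0],
    [0,0,-0.036,0,0],
    [0,0,-0.046,0,0],
    [0,0,-0.049,0,0],
  ],
)

```text
clock: 5.92
tcp_pos: [0.5193, -0.2444, 0.0463]
orientation: [0.0, 0.736, 0.677, -0.0]
wrist_force: [-0.4, -1.0, -1.2]
width: 0.0136
gripper_force: 78.4
```

Emit:
play_rows(
  rows=[
    [0,0,-0.002,0,0],
    [0,0,-0.004,0,0],
    [0,0,-0.006,0,0],
    [0,0,-0.006,0,0],
  ],
)

```text
clock: 6.42
tcp_pos: [0.5195, -0.2494, 0.0464]
orientation: [-0.0, 0.735, 0.678, 0.0]
wrist_force: [0.0, -0.5, -1.1]
width: 0.0137
gripper_force: 78.4
```

Emit:
play_rows(
  rows=[
    [0,0,-0.001,0,0],
    [0,0,-0.002,0,0],
    [0,0,-0.003,0,0],
    [0,0,-0.003,0,0],
  ],
)

```text
clock: 6.92
tcp_pos: [0.5197, -0.25, 0.0462]
orientation: [-0.001, 0.735, 0.678, 0.001]
wrist_force: [-0.2, 13.1, -0.1]
width: 0.0136
gripper_force: 78.5
```

Emit:
play_rows(
  rows=[
    [0,0,0,0,0],
    [0,0,0,0,0],
    [0,0,0.02,0.01,0],
    [0,0,0.05,0.03,0.04],
    [0,0,0.085,0.06,0.08],
  ],
  newtons=110,
)

```text
clock: 7.55
tcp_pos: [0.5191, -0.1659, 0.1071]
orientation: [-0.0, 0.707, 0.707, -0.0]
wrist_force: [0.6, 1.2, -0.8]
width: 0.0129
gripper_force: 111.7
```

Emit:
play_rows(
  rows=[
    [0,0,0.04,0.03,0.04],
    [0,0.005,0.08,0.06,0.08],
    [0,0.01,0.12,0.08,0.12],
    [0,0.015,0.16,0.083,0.139],
    [0,0.019,0.2,0.083,0.139],
  ],
)

```text
clock: 8.18
tcp_pos: [0.5384, 0.0346, 0.1905]
orientation: [0.001, 0.657, 0.754, 0.0]
wrist_force: [0.7, 1.5, -0.9]
width: 0.0126
gripper_force: 111.7
```

Emit:
play_rows(
  rows=[
    [0,0,0.03,0,0],
    [0,0,0.05,0,0],
    [0,0,0.05,0,0],
    [0,0,0.05,0,0],
  ],
)

```text
clock: 8.68
tcp_pos: [0.5385, 0.0816, 0.1894]
orientation: [0.0, 0.657, 0.754, -0.0]
wrist_force: [0.8, -0.5, -0.7]
width: 0.0125
gripper_force: 111.7
```

```bash
python3 - <<'E'
from h import *
o=readout.get_obs();print({k:np.round(o[k],4).tolist() for k in("tcp_pos","orientation","wrist_force","wrist_torque","width")})
t=np.mean([eyes.camera("top").astype(float) for _ in range(6)],0); np.save("top1.npy",t)
s=np.mean([eyes.camera("side").astype(float) for _ in range(6)],0); np.save("side1.npy",s)
g=o["tcp_pos"]; 
for n in("top","side"): print(n,proj(n,[g, g+[-.0105,.0763,-.0042], [.529,.2247,.158]]).round(1).tolist())
out=np.zeros((600,800,3),np.uint8)
out[:]=40; out[:600,:400]=cv2.resize(t.astype(np.uint8)[185:235,180:213+1],(400,600),interpolation=3)
p=proj("side",[g+[-.0105,.0763,-.0042]])[0].astype(int); print(p)
out[:480,410:794]=cv2.resize(s.astype(np.uint8)[p[1]-30:p[1]+30,p[0]-24:p[0]+24],(384,480),interpolation=3)
cv2.imwrite("pics/f1.png",out)
E
```

```text
{'tcp_pos': [0.5385, 0.0816, 0.1894], 'orientation': [0.0002, 0.6574, 0.7535, -0.0003], 'wrist_force': [0.8439, -0.5318, -0.6941], 'wrist_torque': [-0.016, -0.0343, -0.0049], 'width': 0.0125}
top [[241.7, 198.6], [214.3, 203.1], [192.3, 205.0]]
side [[237.9, 197.9], [218.0, 215.6], [197.2, 237.6]]
[217 215]
```

View pics/f1.png

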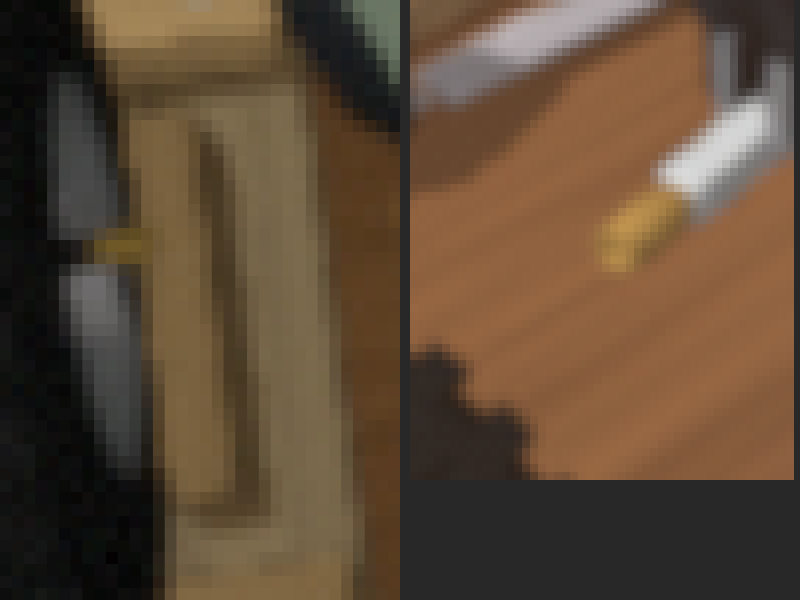

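Emit:
play_rows(
  rows=[
    [0,0,0.03,0,0],
    [0,0,0.06,0,0],
    [0,0,0.0745,0,0],
    [0,0,0.0745,0,0],
    [0,0,0.0745,0,0],
  ],
)

```text
clock: 9.9
tcp_pos: [0.5386, 0.1558, 0.1893]
orientation: [0.0, 0.657, 0.753, -0.0]
wrist_force: [-0.8, 0.1, -1.1]
width: 0.0129
gripper_force: 111.7
```

Emit:
play_rows(
  rows=[
    [0,0,0,-0.002,0],
    [0,0,0,-0.004,0],
    [0,0,0,-0.004,0],
    [0,0,0,-0.004,0],
  ],
)

```text
clock: 10.4
tcp_pos: [0.5385, 0.157, 0.1854]
orientation: [-0.0, 0.657, 0.754, -0.0]
wrist_force: [-1.3, 0.6, -1.1]
width: 0.0126
gripper_force: 111.7
```

```bash
python3 - <<'E'
from h import *
t=np.load("top1.npy")
h=cv2.cvtColor(cv2.resize(t.astype(np.uint8)[195:215,182:200],None,fx=8,fy=8,interpolation=3),cv2.COLOR_BGR2HSV)
# brass-ness: row profile of (R-B) saturation in columns 188..191 minus neighbours
for c in range(186,195): 
    b=t[200:211,c,2]-t[200:211,c,0]; print(c,b.round(0).astype(int).tolist())
E
```

```text
186 [0, 1, 2, 2, 2, 5, 5, 3, 3, 3, 3]
187 [-1, 1, 1, 3, 9, 29, 24, 4, 3, 2, 3]
188 [0, 0, 0, 6, 30, 58, 44, 11, 2, 2, 3]
189 [1, 0, 2, 11, 46, 70, 53, 16, 2, 2, 2]
190 [16, 11, 10, 23, 54, 74, 60, 18, 4, 1, 2]
191 [41, 40, 40, 44, 61, 72, 60, 31, 20, 14, 10]
192 [55, 56, 55, 55, 59, 64, 60, 49, 45, 43, 40]
193 [58, 59, 57, 57, 58, 57, 56, 56, 56, 57, 57]
194 [57, 58, 58, 60, 58, 59, 58, 59, 59, 59, 58]
```

Emit:
play_rows(
  rows=[
    [0,0.001,0,-0.002,0],
    [0,0.001,0,-0.004,0],
    [0,0.001,0,-0.004,0],
  ],
)

```text
clock: 10.78
tcp_pos: [0.5394, 0.1571, 0.1812]
orientation: [-0.0, 0.657, 0.754, -0.0]
wrist_force: [0.5, -0.5, -1.1]
width: 0.0125
gripper_force: 111.7
```

Emit:
play_rows(
  rows=[
    [0,0,0,-0.001,0],
    [0,0,0,-0.002,0],
    [0,0,0,-0.002,0],
  ],
)

```text
clock: 11.15
tcp_pos: [0.5394, 0.1571, 0.1793]
orientation: [-0.0, 0.657, 0.754, -0.0]
wrist_force: [0.7, 0.3, -0.7]
width: 0.0126
gripper_force: 111.7
```

Emit:
play_rows(
  rows=[
    [0,0,0,-0.001,0],
    [0,0,0,-0.002,0],
    [0,0,0,-0.002,0],
  ],
)

```text
clock: 11.52
tcp_pos: [0.5394, 0.1571, 0.1773]
orientation: [-0.0, 0.657, 0.754, -0.0]
wrist_force: [-0.2, 0.1, -0.7]
width: 0.0128
gripper_force: 111.7
```

Emit:
play_rows(
  rows=[
    [0,0,0,-0.001,0],
    [0,0,0,-0.002,0],
    [0,0,0,-0.002,0],
  ],
)

```text
clock: 11.9
tcp_pos: [0.5395, 0.1572, 0.1754]
orientation: [0.0, 0.657, 0.754, 0.0]
wrist_force: [-0.4, -0.6, -0.7]
width: 0.0127
gripper_force: 111.9
```

Emit:
play_rows(
  rows=[
    [0,0,0,-0.001,0],
    [0,0,0,-0.0015,0],
    [0,0,0,-0.0015,0],
  ],
)

```text
clock: 12.28
tcp_pos: [0.5396, 0.1571, 0.174]
orientation: [0.0, 0.657, 0.754, 0.0]
wrist_force: [0.6, -0.2, 2.1]
width: 0.0124
gripper_force: 112.2
```

Emit:
play_rows(
  rows=[
    [0,0,0,-0.0007,0],
    [0,0,0,-0.0007,0],
  ],
)

```text
clock: 12.52
tcp_pos: [0.5395, 0.1571, 0.1732]
orientation: [0.0, 0.657, 0.754, 0.0]
wrist_force: [-0.0, -0.1, 4.1]
width: 0.0125
gripper_force: 112.3
```

Emit:
play_rows(
  rows=[
    [0,0,0,0.004,0],
    [0,0,0,0.008,0],
    [0,0,0,0.01,0],
    [0,0,0,0.01,0],
  ],
)

```text
clock: 13.02
tcp_pos: [0.5395, 0.1571, 0.1833]
orientation: [0.0, 0.657, 0.754, 0.0]
wrist_force: [-0.2, 0.6, -1.4]
width: 0.0126
gripper_force: 111.7
```

Emit:
play_rows(
  rows=[
    [0,-0.01,0,0,0],
    [0,-0.02,0,0,0],
    [0,-0.02,0,-0.01,0],
    [0,-0.02,0,-0.02,0],
    [0,-0.02,0,-0.02,0],
  ],
)

```text
clock: 13.65
tcp_pos: [0.5191, 0.1569, 0.1621]
orientation: [-0.0, 0.657, 0.754, -0.001]
wrist_force: [0.8, -0.6, -1.1]
width: 0.0127
gripper_force: 111.7
```

Emit:
play_rows(
  rows=[
    [0,0.002,0,0,0],
    [0,0.004,0,0,0],
    [0,0.005,0,0,0],
    [0,0.005,0,0,0],
  ],
)

```text
clock: 14.15
tcp_pos: [0.5245, 0.1571, 0.1632]
orientation: [0.0, 0.657, 0.754, 0.0]
wrist_force: [-1.0, -0.4, -1.2]
width: 0.0125
gripper_force: 111.7
```

Emit:
play_rows(
  rows=[
    [0,0.001,0,0,0],
    [0,0.002,0,0,0],
    [0,0.002,0,0,0],
  ],
)

```text
clock: 14.52
tcp_pos: [0.5265, 0.1571, 0.1632]
orientation: [-0.0, 0.657, 0.754, -0.0]
wrist_force: [0.0, 0.3, -0.5]
width: 0.0125
gripper_force: 111.7
```

Emit:
play_rows(
  rows=[
    [0,0.001,0,0,0],
    [0,0.0015,0,0,0],
    [0,0.0015,0,0,0],
  ],
)

```text
clock: 14.9
tcp_pos: [0.5279, 0.1571, 0.1631]
orientation: [-0.0, 0.657, 0.754, -0.0]
wrist_force: [-1.2, -0.6, -1.0]
width: 0.0127
gripper_force: 111.7
```

Emit:
play_rows(
  rows=[
    [0,0.001,0,0,0],
    [0,0.0015,0,0,0],
    [0,0.0015,0,0,0],
  ],
)

```text
clock: 15.28
tcp_pos: [0.5293, 0.1571, 0.1631]
orientation: [-0.0, 0.657, 0.754, -0.0]
wrist_force: [-3.4, 0.3, -1.1]
width: 0.0126
gripper_force: 111.7
```

Emit:
play_rows(
  rows=[
    [0,0.0007,0,0,0],
    [0,0.0007,0,0,0],
    [0,0.0007,0,0,0],
  ],
)

```text
clock: 15.65
tcp_pos: [0.5299, 0.1571, 0.1631]
orientation: [-0.0, 0.657, 0.754, -0.0]
wrist_force: [-5.7, 0.4, -1.4]
width: 0.0125
gripper_force: 111.8
```

Emit:
play_rows(
  rows=[
    [0,-0.003,0,0,0],
    [0,-0.003,-0.02,0,0],
    [0,0.005,-0.02,0,0],
    [0,0.0122,-0.02,0.0003,0],
    [0,0.0122,-0.02,0.0003,0],
  ],
)

```text
clock: 16.27
tcp_pos: [0.543, 0.1372, 0.1635]
orientation: [-0.0, 0.657, 0.754, 0.0]
wrist_force: [0.1, 1.1, -1.5]
width: 0.0124
gripper_force: 111.7
```

Emit:
play_rows(
  rows=[
    [0,0,0,0,0],
    [0,0,0,0,0],
  ],
)

```text
clock: 16.52
tcp_pos: [0.5422, 0.1373, 0.1635]
orientation: [-0.0, 0.657, 0.754, -0.0]
wrist_force: [0.2, -0.7, -1.2]
width: 0.0126
gripper_force: 111.7
```

Emit:
play_rows(
  rows=[
    [0,0.0,0.003,0,0],
    [0,-0.0005,0.006,0,0],
    [0,-0.001,0.009,0,0],
    [0,-0.0014,0.012,0,0],
    [0,-0.0014,0.012,0,0],
  ],
)

```text
clock: 17.15
tcp_pos: [0.5409, 0.1494, 0.1635]
orientation: [-0.0, 0.657, 0.754, 0.0]
wrist_force: [-0.1, -0.3, -0.5]
width: 0.0126
gripper_force: 111.6
```

Emit:
play_rows(
  rows=[
    [0,-0.0003,0.002,0,0],
    [0,-0.0005,0.004,0,0],
    [0,-0.0005,0.004,0,0],
  ],
)

```text
clock: 17.52
tcp_pos: [0.5404, 0.1533, 0.1635]
orientation: [-0.0, 0.657, 0.754, 0.0]
wrist_force: [-0.5, 0.2, -0.9]
width: 0.0126
gripper_force: 111.7
```

Emit:
play_rows(
  rows=[
    [0,-0.0003,0.002,0,0],
    [0,-0.0005,0.004,0,0],
    [0,-0.0005,0.004,0,0],
  ],
)

```text
clock: 17.9
tcp_pos: [0.54, 0.1568, 0.1634]
orientation: [0.0, 0.657, 0.754, -0.0]
wrist_force: [-0.5, -4.4, -0.2]
width: 0.0127
gripper_force: 111.8
```

Emit:
play_rows(
  rows=[
    [0,-0.0001,0.001,0,0],
    [0,-0.0003,0.002,0,0],
    [0,-0.0003,0.002,0,0],
  ],
)

```text
clock: 18.27
tcp_pos: [0.5397, 0.1584, 0.1634]
orientation: [0.0, 0.657, 0.754, -0.0]
wrist_force: [0.2, -6.2, -0.4]
width: 0.0123
gripper_force: 111.8
```

Emit:
play_rows(
  rows=[
    [0,-0.0001,0.001,0,0],
    [0,-0.0003,0.002,0,0],
    [0,-0.0003,0.002,0,0],
  ],
)

```text
clock: 18.65
tcp_pos: [0.5394, 0.1603, 0.1634]
orientation: [0.0, 0.657, 0.754, -0.001]
wrist_force: [-0.2, -6.3, 0.2]
width: 0.0124
gripper_force: 111.8
```

Emit:
play_rows(
  rows=[
    [0,-0.0001,0.001,0,0],
    [0,-0.0002,0.0015,0,0],
    [0,-0.0002,0.0015,0,0],
  ],
)

```text
clock: 19.02
tcp_pos: [0.5392, 0.1616, 0.1634]
orientation: [0.0, 0.657, 0.754, -0.001]
wrist_force: [0.8, -8.3, 0.2]
width: 0.0127
gripper_force: 111.8
```

Emit:
play_rows(
  rows=[
    [0,-0.0001,0.001,0,0],
    [0,-0.0001,0.001,0,0],
    [0,-0.0001,0.001,0,0],
  ],
)

```text
clock: 19.4
tcp_pos: [0.5392, 0.1621, 0.1633]
orientation: [0.001, 0.657, 0.753, -0.001]
wrist_force: [0.5, -11.3, 0.4]
width: 0.0125
gripper_force: 111.9
```

Emit:
play_rows(
  rows=[
    [0,0,0.0006,0,0],
    [0,0,0.0006,0,0],
    [0,0,0.0006,0,0],
  ],
)

```text
clock: 19.77
tcp_pos: [0.5392, 0.1623, 0.1633]
orientation: [0.001, 0.658, 0.753, -0.001]
wrist_force: [0.8, -12.7, 1.6]
width: 0.0128
gripper_force: 111.9
```

Emit:
play_rows(
  rows=[
    [0,0,0,0,0],
    [0,0,0,0,0],
    [0,0,0,0,0],
    [0,0,0,0,0],
    [0,0,0,0,0],
  ],
)

```text
clock: 20.4
tcp_pos: [0.5391, 0.1623, 0.1633]
orientation: [0.001, 0.658, 0.753, -0.001]
wrist_force: [-0.1, -13.0, 1.0]
width: 0.0127
gripper_force: 111.9
```

Emit:
play_rows(
  rows=[
    [0,0,0,0,0],
    [0,0,0,0,0],
    [0,0,0,0,0],
    [0,0,0,0,0],
    [0,0,0,0,0],
  ],
)

```text
clock: 21.02
tcp_pos: [0.5392, 0.1623, 0.1633]
orientation: [0.001, 0.658, 0.753, -0.001]
wrist_force: [0.5, -12.3, 1.0]
width: 0.0124
gripper_force: 111.9
```

```bash
python3 - <<'E'
from h import *
o=readout.get_obs();g=o["tcp_pos"];print(g,o["wrist_force"])
ax=np.array([-.136,.991,0]);c=g-[0,0,.0042]
P=[c-ax*.06,c-ax*.1]; 
out=np.zeros((500,800,3),np.uint8)
for i,n in enumerate(("side","top")):
    u=proj(n,P); p=u[0].astype(int); print(n,u.round(1).tolist())
    out[:,i*400:i*400+400]=cv2.resize(eyes.camera(n)[p[1]-25:p[1]+25,p[0]-15:p[0]+25],(400,500),interpolation=3)
cv2.imwrite("pics/g1.png",out)
E
```

```text
[0.53918969 0.16228993 0.16326526] [  0.52382915 -12.278431     1.02004588]
side [[229.6, 209.7], [239.4, 201.6]]
top [[235.1, 197.8], [249.1, 195.7]]
```

View pics/g1.png

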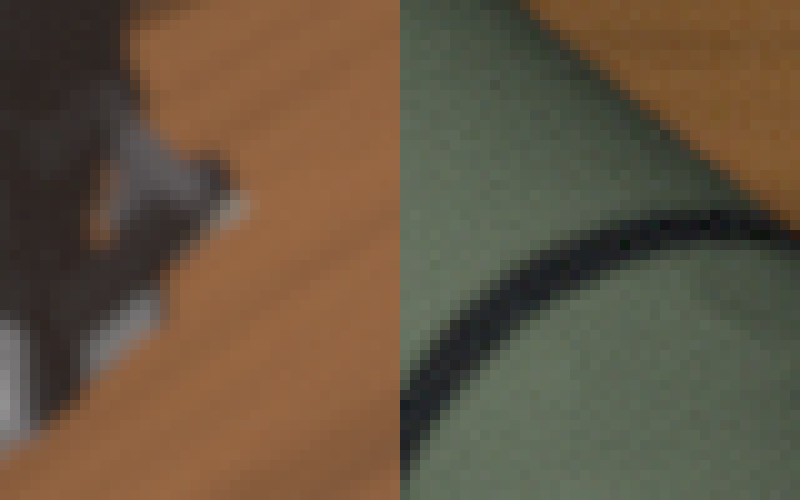

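The rod button is visible about 33 mm out in the side view, so the reading is taken. Withdrawing along the axis and moving to the sheet.

Emit:
play_rows(
  rows=[
    [0,0.0008,-0.006,0,0],
    [0,0.002,-0.015,0,0],
    [0,0.0034,-0.025,0,0],
    [0,0.0048,-0.035,0,0],
    [0,0.0055,-0.04,0,0],
  ],
)

```text
clock: 21.75
tcp_pos: [0.5447, 0.1234, 0.1635]
orientation: [0.0, 0.657, 0.754, 0.0]
wrist_force: [-0.3, 0.0, -1.8]
width: 0.0125
gripper_force: 111.7
```

Emit:
play_rows(
  rows=[
    [0,-0.01,-0.02,0,-0.02],
    [0,-0.03,-0.05,-0.01,-0.04],
    [0,-0.05,-0.085,-0.03,-0.06],
    [0,-0.07,-0.12,-0.05,-0.077],
    [0,-0.085,-0.15,-0.07,-0.077],
  ],
)

```text
clock: 22.38
tcp_pos: [0.4581, -0.0277, 0.0932]
orientation: [0.0, 0.686, 0.727, -0.0]
wrist_force: [1.4, -0.2, -1.4]
width: 0.0128
gripper_force: 111.7
```

Emit:
play_rows(
  rows=[
    [0,-0.015,-0.025,-0.02,0],
    [0,-0.0195,-0.037,-0.04,0],
    [0,-0.0195,-0.037,-0.055,0],
    [0,-0.0195,-0.037,-0.065,0],
    [0,-0.0195,-0.037,-0.065,0],
  ],
)

```text
clock: 23.0
tcp_pos: [0.4401, -0.062, 0.0281]
orientation: [-0.0, 0.685, 0.728, -0.0]
wrist_force: [0.5, 0.4, -0.7]
width: 0.0129
gripper_force: 111.7
```

```bash
python3 - <<'E'
from h import *
o=readout.get_obs();g=o["tcp_pos"];print({k:np.round(o[k],4).tolist() for k in("tcp_pos","orientation","wrist_force","width")})
p=proj("side",[g])[0].astype(int)
cv2.imwrite("pics/h1.png",cv2.resize(eyes.camera("side")[p[1]-45:p[1]+55,p[0]-75:p[0]+55],(780,600),interpolation=3))
E
```

```text
{'tcp_pos': [0.4401, -0.062, 0.0281], 'orientation': [-0.0003, 0.6852, 0.7284, -0.0001], 'wrist_force': [0.5217, 0.4383, -0.6818], 'width': 0.0129}
```

View pics/h1.png

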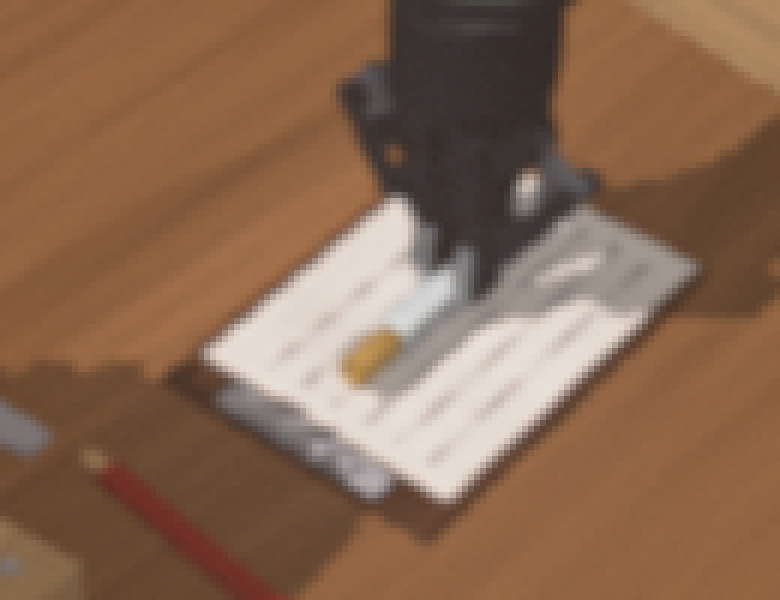

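The gauge hangs over the sheet and is clear of the clip. Lowering it.

Emit:
play_rows(
  rows=[
    [0,0,-0.005,-0.004,0],
    [0,0,-0.006,-0.008,0],
    [0,0,-0.006,-0.0095,0],
    [0,0,-0.006,-0.0105,0],
    [0,0,-0.006,-0.0105,0],
  ],
)

```text
clock: 23.68
tcp_pos: [0.4401, -0.0687, 0.018]
orientation: [-0.0, 0.686, 0.728, -0.0]
wrist_force: [0.2, -0.1, -1.0]
width: 0.0127
gripper_force: 111.7
```

Emit:
play_rows(
  rows=[
    [0,0,0,-0.0005,0],
    [0,0,0,-0.001,0],
    [0,0,0,-0.001,0],
  ],
)

```text
clock: 24.05
tcp_pos: [0.4401, -0.0688, 0.0173]
orientation: [0.0, 0.686, 0.728, 0.0]
wrist_force: [-2.4, 1.8, 9.4]
width: 0.0124
gripper_force: 113.3
```

Contact. Easing the grip, then opening slowly and rising.

Emit:
play_rows(
  rows=[
    [0,0,0,0.0003,0],
    [0.1,0,0,0.0003,0],
    [0.25,0,0,0.0005,0],
    [0.35,0,0,0.001,0],
    [0.45,0,0,0.002,0],
  ],
  newtons=20,
)

```text
clock: 24.68
tcp_pos: [0.4401, -0.0688, 0.019]
orientation: [-0.0, 0.686, 0.728, -0.0]
wrist_force: [-0.1, -0.3, -0.1]
width: 0.0383
gripper_force: 0.0
```

Emit:
play_rows(
  rows=[
    [0.6,0,0,0.002,0],
    [0.6,0,0,0.01,0],
    [0.6,0,0,0.03,0],
    [0.6,0,0,0.06,0],
    [0.6,0,0,0.1,0],
  ],
)

```text
clock: 25.3
tcp_pos: [0.4396, -0.0687, 0.1201]
orientation: [-0.001, 0.685, 0.728, -0.0]
wrist_force: [-0.4, -0.9, 0.2]
width: 0.0513
gripper_force: 0.0
```

Emit:
play_rows(
  rows=[
    [0.6,0,-0.04,0.04,0],
    [0.6,0,-0.08,0.08,0],
    [0.6,0,-0.12,0.1,0],
    [0.6,0,-0.16,0.1,0],
    [0.6,0,-0.19,0.1,0],
  ],
)

```text
clock: 25.92
tcp_pos: [0.4396, -0.2605, 0.2198]
orientation: [0.0, 0.686, 0.728, -0.0]
wrist_force: [0.7, -0.8, -0.4]
width: 0.0512
gripper_force: 0.0
```

Emit:
play_rows(
  rows=[
    [0.6,0,0,0,0],
    [0.6,0,0,0,0],
  ],
)

```text
clock: 26.18
tcp_pos: [0.44, -0.258, 0.2193]
orientation: [-0.0, 0.685, 0.728, 0.0]
wrist_force: [-0.5, 0.6, -0.2]
width: 0.0511
gripper_force: 0.0
```

```bash
python3 - <<'E'
from h import *
o=readout.get_obs();print(o["tcp_pos"],o["wrist_force"],o["width"])
p=proj("side",[[.44,-.068,.01]])[0].astype(int); q=proj("top",[[.44,-.068,.01]])[0].astype(int)
out=np.zeros((560,800,3),np.uint8)
out[:,:400]=cv2.resize(eyes.camera("side")[p[1]-35:p[1]+35,p[0]-25:p[0]+25],(400,560),interpolation=3)
out[:,400:]=cv2.resize(eyes.camera("top")[q[1]-42:q[1]+42,q[0]-30:q[0]+30],(400,560),interpolation=3)
cv2.imwrite("pics/i1.png",out); print(p,q)
E
```

```text
[ 0.44000603 -0.25804339  0.21927112] [-0.52416964  0.56367558 -0.24067978] 0.05113602197690122
[303 240] [294 240]
```

View pics/i1.png

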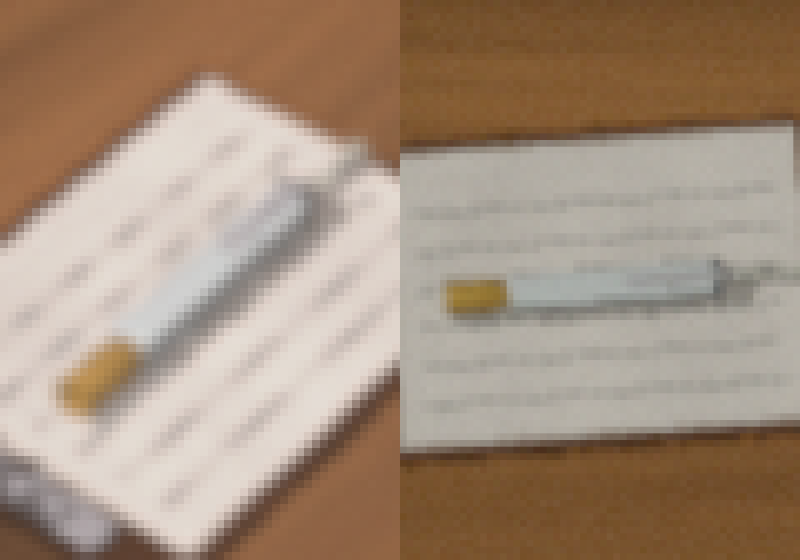

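The gauge lies flat and near the middle of the sheet, clear of the clip (top crop: barrel x 505–720, brass 445–505). Its rod is visibly out past x≈795.

```bash
python3 -c "
from workcell import ticket
print(ticket.hand_in())"
```

```text
the job is handed in; nothing more can be done
None
```

The job is handed in, though no verdict came back: the rod was pushed home on the batten, the chuck was held on the valve at about 12–13 N until the rod was blown about 33 mm out, and the gauge was laid flat and released on the sheet with the rod still out, at about 26 s of the 72 s allowed.

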